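# Check a light barrier with a glass test cell

### The job

Check the light barrier with the tall glass test cell from the black rack: grip the cell by its two frosted faces only, never by the clear ones, and hold it upright midway between the two sensor heads, its window centred on the beam and its clear faces square to the beam, for about a second. Then, still in the beam, lean the cell 30 degrees along the beam (towards either head) for about a second, bring it upright in the beam again, and finish while still holding it there, steady. Do not bump the barrier with the cell or the robot, and leave everything else where it is.

Things in the scene. Friction and masses are not known exactly. Their poses are not given: they have to be found in the camera images.
- cell: the test cell, tallest thing in the rack: upright glass block of 30 x 22 x 80 mm (its x, y, z), 0.09 to 0.14 kg. Origin at the centre of its underside, z up. The two wide faces (30 mm, looking along +y and -y, 22 mm apart) are frosted matt white: grip these. The two narrow faces (22 mm, looking along +x and -x, 30 mm apart) are clear glass. Half a turn about z gives the same cell
- window (a point): centre of the cell's light window, inside the cell on its upright axis, 25 mm above its underside; same axes as the cell. Grip well above it, in the top 30 mm of the cell
- clear_a: clear glass face of the cell looking along the cell's +x, not to be touched by the fingers; 0.6 mm thick, 18 x 78 mm; origin in the middle of its lower edge, axes as the cell's
- clear_b: the same on the cell's -x side
- barrier: the light barrier, fixed: rail 250 x 64 x 10 mm (x, y, z) with two steel brackets (40 mm wide, top 122 mm above the table) 85 mm either side of its middle. Each carries a round sensor head, 18 mm diameter, axis along x, 100 mm above the table, inner face 55 mm from the middle: a free gap of 110 mm, open above and at both sides. Origin at the centre of the underside, z up, x along the beam
- beam_mid (a point): middle of the light beam, halfway between the two heads, 100 mm above the table; x along the beam, z up
- rack: black plastic rack fixed to the table, 190 x 62 x 25 mm (its x, y, z), with three rectangular pockets 12 mm deep in a row along its x, 60 mm apart, one in the middle. The cell, the blank and the pin stand in them in any order, the cell with its x along the rack's x and with about 1 mm of play all round. Origin at the centre of its underside
- blank: bystander in the rack: plain frosted block of the same footprint, 30 x 22 mm, only 46 mm tall; origin at the centre of its underside
- pin: bystander in the rack: round steel pin of 21 mm diameter, 60 mm tall; origin at the centre of its underside
- screwdriver: bystander: screwdriver 200 mm long lying on the table between rack and barrier, along its x
- pliers: bystander: black pliers about 160 mm long, lying along their x
- hexkeys: bystander: hex key holder 75 x 30 x 18 mm with keys
- tape: bystander: roll of black tape, 90 mm diameter, 18 mm tall
- terminals: bystander: green terminal strip 100 x 36 x 34 mm
Things that resemble listed ones, but are neither listed nor needed, are in the scene too. Leave any orange or pink look-alike of the cell alone.

How it is judged:
By the outcome, as a careful person would: the job done as asked, in the order asked, and still so for the second after the job is handed in, while the arm keeps its last pose, push and grip.
It also fails if it takes over 48 s, if anything falls off the work surface, if the arm or the gripper's body presses on something with over 40 N, if the wrist force passes 120 N, or if a joint passes its speed limit or range.

### The arm

A 6-joint arm with a two-finger parallel gripper is mounted at the origin on the work surface. World frame = base frame: x ahead of the robot, y to its left, z up, the work surface at z = 0. Lengths are in m, angles in rad, forces in N, time in s.
With the tool pointing down it reaches from about 0.35 to 0.775 m from the base axis. Payload 7.3 kg.
Tool frame: the origin (TCP) lies at the very end of the fingers, on their centre line; the grasp point (between the pads) lies 19 mm behind it; z points along the fingers, y is the direction in which the jaws open and shut (so a half turn about z gives the same grasp; the last joint's range is limited). The gripper opens to 92 mm and grips with 3 to 60 N. Pads are 19 mm wide; open, the fingers measure 130 mm over their backs; the gripper's body (75 mm by 190 mm) begins 47 mm behind the grasp point.
Start: joints at [1.08, 0.342, 1.524, -0, 1.275, -0.146], TCP at [0.177, 0.494, 0.227] pointing down, gripper open.
Joint ranges: [-2.53, 2.53], [-0.77, 2.02], [0.04, 2.7], [-1, 4.14], [0.28, 2.66], [-3.11, 3.11]. Speed limits (rad/s): [2.57, 2.57, 3.14, 3.14, 3.14, 3.14].

### API

Orientations are given as [roll, pitch, yaw] about the fixed x, y, z axes, in that order (R = Rz(yaw) Ry(pitch) Rx(roll)).
In Python, from cell import robot gives the robot as it stands. The module is installed in compiled form; this text tells all that it offers.
- The arm moves only by the tool carry_out, never from a script. Its argument "series" is a list of rows, each an object with "jaw": the opening in per cent of the stroke, from 0 (shut) to 100 (fully open); "travel": the shift along the tool's x, y, z in units of 60 mm (1.0 is 60 mm), a list of three; "twist": the turn about the tool's z in units of 6 degrees (1.0 is 6 degrees). A call has 1 to 8 rows; each row shifts and turns the commanded pose from where the row before left it, along the tool's axes as they then stand; what a row does not reach is not made up. A row lasts 1/8 s, in which the tool goes at most 62.5 mm and 10.7 degrees, less where a joint would pass 70% of its speed; a pose out of reach is approached as far as the arm can. A call is refused whole if a number of a shift passes 1 or a number of a turn 1, either way. A call with a gripper value outside its range is refused whole. The fingers move at their own pace and stop on an object; "squeeze" is the grip in N (left out, the last holds). Time passes only in rows, so rows that do not move let the fingers close. It gives the time, the measured TCP pose, the force and the opening at its end, in the units of the state.
- robot.observe(): the state, without advancing time (a new reading comes with each control period).
- robot.read_camera(name): name is "scene" or "top" or "wrist"; returns the picture (420x560x3 uint8, blue, green, red); there is no depth.
- robot.calibration(name): a dict with "intrinsics" (3x3 intrinsics, pixels), "cam_to_world" (4x4, takes a point from camera to world coordinates); the wrist camera has in their place "tool_from_camera" (4x4, takes a point from camera to tool coordinates, whose origin is the TCP and whose axes are the flange's). Camera axes: x right, y up, looking along -z (the intrinsics and any distortion apply to the point x, -y, -z); pixel columns grow to the right and rows downward; lengths in m; the calibration is good to about 2 mm. A picture is of the moment at which its call begins: read the wrist's pose just before it. calibration takes no time and is no camera call.
- robot.hand_in(): hands the job in, once; it reports no verdict.
Trained networks look in the newest picture that a camera, given by its name, has taken for a name from the list of things; names that differ only in an ending like _2 or _b are one class to them, and where a whole thing is asked for, a point or a joint stands for the part that bears it (a point fixed in the world has none). Each returns a list of dicts, best first, with "score" (0 to 1); they miss things now and then, are a little off and sometimes report something else, mostly with a low value. They report only what shows in the picture. A call takes as long as a camera call. They do not tell look-alikes from the thing itself.
- robot.regions_of(camera, query): "pixels" (420x560 bool, what is visible of it) and "xy" ([column, row] in pixels, amid what is visible of it).
The state is a dict: "time": time; "qpos": joint angles; "qvel": joint speeds; "joint_efforts": joint torques, N m; "tool_pos": TCP position; "tool_rot": TCP orientation; "contact_force": force on the tool from outside, world axes, zero at the start; "torque": the same for the moment, N m; "opening": finger opening in m.
Only numpy, scipy, OpenCV 4.12 (cv2) and the standard library are available. Lean on these libraries where they do the work, as an engineer would, in place of code of your own. Each camera call takes 0.05 s, during which the arm holds its last target. There are 200 camera calls.

## Working session

There is one attempt and no reset: what is moved stays moved. The work goes in short steps, Python scripts to look and compute and a tool call to move; the robot and the scene stay as the last step left them, time stands still between calls to the robot, and variables do not carry over. Pictures are saved under pics/ and viewed, about 8 in all and at most 12, crops included, and the job is handed in when it is done.

Besides the shell and the picture viewer there is one more tool, called by a JSON object that holds its "op" and its "data", one argument or row to a line. carry_out: Moves the arm, as the interface text tells. Its arguments: {"type":"object","properties":{"series":{"type":"array"},"squeeze":{"type":"number"}},"required":["series"]}

```bash
mkdir -p pics; ls; python3 - <<'E'
from cell import robot
import cv2, numpy as np
np.set_printoptions(precision=4,suppress=True)
s=robot.observe();print(s)
a=robot.read_camera("scene");b=robot.read_camera("top")
cv2.imwrite("pics/a.png",a);cv2.imwrite("pics/b.png",b)
for n in("scene","top","wrist"):print(n,robot.calibration(n))
for n in("scene","top"):
  for q in("cell","barrier","rack","blank","pin","screwdriver"):
    print(n,q,[(round(r["score"],2),np.round(r["xy"],1).tolist(),int(r["pixels"].sum())) for r in robot.regions_of(n,q)])
E
```

```text
pics
{'time': 0.0, 'qpos': array([ 1.08  ,  0.3427,  1.525 ,  0.    ,  1.2754, -0.146 ]), 'qvel': array([ 0.0012, -0.001 ,  0.0013,  0.0006,  0.0004,  0.0004]), 'joint_efforts': array([ -0.0004, -43.1243, -24.4218,   0.0718,   0.0558,  -0.0001]), 'tool_pos': array([0.1772, 0.4938, 0.226 ]), 'tool_rot': array([-3.1401, -0.0002,  2.7968]), 'contact_force': array([-0.2229,  0.4275,  0.5238]), 'torque': array([0.0142, 0.0054, 0.0568]), 'opening': 0.09201477612068772}
scene {'intrinsics': array([[394.0469,   0.    , 281.8363],
       [  0.    , 394.0469, 209.447 ],
       [  0.    ,   0.    ,   1.    ]]), 'cam_to_world': array([[-0.8138, -0.331 ,  0.4777,  0.9926],
       [ 0.5811, -0.447 ,  0.6801,  0.6575],
       [-0.0116,  0.831 ,  0.5561,  0.6327],
       [ 0.    ,  0.    ,  0.    ,  1.    ]])}
top {'intrinsics': array([[407.7853,   0.    , 275.8772],
       [  0.    , 407.7853, 203.8066],
       [  0.    ,   0.    ,   1.    ]]), 'cam_to_world': array([[-0.003 ,  0.995 , -0.0998,  0.4245],
       [-1.    , -0.0028,  0.0024,  0.0159],
       [ 0.0021,  0.0999,  0.995 ,  1.2796],
     
[... 327 characters left out ...]
-0.1582],
       [ 0.    ,  0.    ,  0.    ,  1.    ]])}
scene cell [(0.76, [262.0, 211.8], 363), (0.67, [242.6, 191.6], 268), (0.66, [213.1, 183.1], 225), (0.6, [297.1, 227.3], 381)]
scene barrier [(0.71, [326.7, 288.0], 3557)]
scene rack [(0.91, [240.3, 207.1], 830)]
scene blank [(0.7, [227.6, 196.9], 157)]
scene pin []
scene screwdriver [(0.93, [299.9, 227.4], 397)]
top cell [(0.63, [378.0, 199.1], 166), (0.6, [304.1, 206.7], 58)]
top barrier [(0.64, [209.9, 203.7], 1631)]
top rack [(0.9, [337.9, 222.3], 1000)]
top blank [(0.58, [351.0, 192.4], 120), (0.39, [166.1, 304.6], 512)]
top pin [(0.58, [344.3, 215.4], 126), (0.46, [332.7, 231.0], 32)]
top screwdriver [(0.78, [281.5, 224.1], 348)]
```

```bash
python3 - <<'E'
import cv2, numpy as np
a=cv2.imread("pics/a.png");b=cv2.imread("pics/b.png")
cv2.imwrite("pics/a2.png",cv2.resize(a[120:370,150:420],None,fx=2.4,fy=2.4,interpolation=cv2.INTER_CUBIC))
cv2.imwrite("pics/b2.png",cv2.resize(b[130:330,130:400],None,fx=2.9,fy=2.9,interpolation=cv2.INTER_CUBIC))
E
```

```text
(no output)
```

View pics/a2.png

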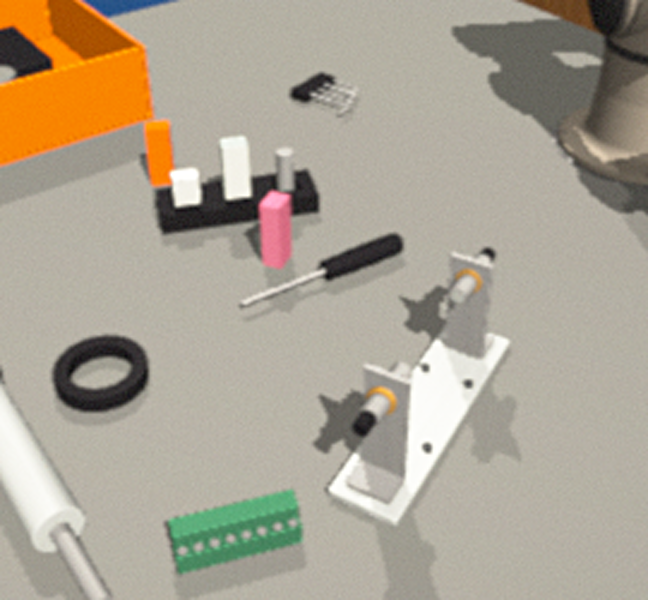

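View pics/b2.png

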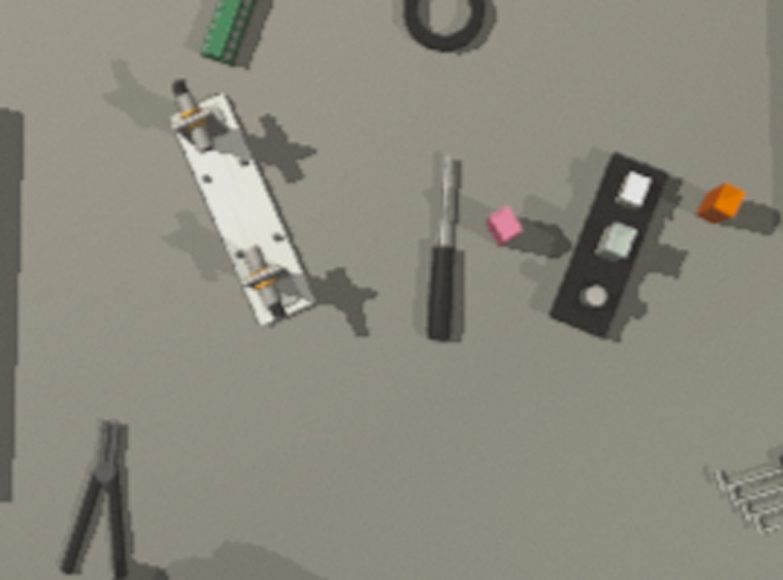

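The scene view shows the rack's middle pocket holding the tall pale cell (crop 235,170), with the pin to the right, the blank to the left, and pink and orange decoys nearby. The top view shows the cell at crop (617,242), the pink one at (505,225), and the barrier from (195,130) to (265,280).

Next I'll turn these pixels into world positions.

```bash
cat > h.py <<'E'
from cell import robot
import cv2, numpy as np
from scipy.spatial.transform import Rotation as Ro
np.set_printoptions(precision=4,suppress=True)
def cam(n,s=None):
    c=robot.calibration(n);K=np.array(c["intrinsics"])
    if n=="wrist":
        T=np.eye(4);T[:3,:3]=Ro.from_euler("xyz",s["tool_rot"]).as_matrix();T[:3,3]=s["tool_pos"]
        return K,T@np.array(c["tool_from_camera"])
    return K,np.array(c["cam_to_world"])
def ray(n,uv,s=None):
    K,T=cam(n,s);d=np.linalg.inv(K)@[uv[0],uv[1],1];d=T[:3,:3]@(d*[1,-1,-1]);return T[:3,3],d
def plane(n,uv,z,s=None):
    o,d=ray(n,uv,s);return o+d*(z-o[2])/d[2]
def proj(n,p,s=None):
    K,T=cam(n,s);c=np.linalg.inv(T)@np.append(p,1);u=K@(c[:3]*[1,-1,-1]);return u[:2]/u[2]
E
python3 - <<'E'
from h import *
P=lambda u,v,z:plane("top",(130+u/2.9,130+v/2.9),z)
print("cell top",P(617,241,.093),"blank top",P(633,189,.059),"pin top",P(595,297,.073))
print("rack corners",[P(*c,.025)[:2] for c in((613,153),(668,176),(606,340),(550,313))])
print("heads",P(199,130,.1),P(258,268,.1))
print("rail corners",[P(*c,.01)[:2] for c in((224,94),(315,302),(267,327))])
print("pink",P(505,225,.08),"orange",P(725,200,.08))
print("sd",P(452,155,.01),P(440,340,.01), "pliers",P(110,500,0.01))
E
```

```text
cell top [ 0.5158 -0.1821  0.093 ] blank top [ 0.5726 -0.2055  0.059 ] pin top [ 0.4602 -0.1619  0.073 ]
rack corners [array([ 0.6156, -0.191 ]), array([ 0.5906, -0.2494]), array([ 0.4163, -0.1798]), array([ 0.4448, -0.1211])]
heads [0.6288 0.2389 0.1   ] [0.4892 0.1779 0.1   ]
rail corners [array([0.684 , 0.2293]), array([0.4576, 0.1288]), array([0.4311, 0.1799])]
pink [ 0.5334 -0.0704  0.08  ] orange [ 0.5584 -0.2954  0.08  ]
sd [ 0.6162 -0.0188  0.01  ] [ 0.4167 -0.0049  0.01  ] pliers [0.2503 0.3433 0.01  ]
```

Rough positions:
- **Cell:** about (0.516, -0.183).
- **Barrier:** middle about (0.557, 0.207), with the beam at about 24°.

I'll move above the barrier for a close look.

{"op": "carry_out", "data": {
  "series": [
    {"jaw": 100, "travel": [-0.95, -0.29, -0.21], "twist": 0},
    {"jaw": 100, "travel": [-0.95, -0.29, -0.21], "twist": 0},
    {"jaw": 100, "travel": [-0.95, -0.29, -0.21], "twist": 0},
    {"jaw": 100, "travel": [-0.95, -0.29, -0.21], "twist": 0},
    {"jaw": 100, "travel": [-0.95, -0.29, -0.21], "twist": 0},
    {"jaw": 100, "travel": [-0.95, -0.29, -0.21], "twist": 0},
    {"jaw": 100, "travel": [-0.95, -0.29, -0.21], "twist": 0},
    {"jaw": 100, "travel": [-0.95, -0.29, -0.21], "twist": 0}
  ]
}}

```text
time: 1.7
tool_pos: [0.5609, 0.2076, 0.3281]
tool_rot: [3.141, 0.0, 2.797]
contact_force: [0.4, 0.4, -0.0]
opening: 0.0922
```

```bash
python3 - <<'E'
from h import *
s=robot.observe();print(s["qpos"],s["tool_pos"],s["tool_rot"])
w=robot.read_camera("wrist")
cv2.imwrite("pics/w1.png",w);np.save("w1.npy",dict(pos=s["tool_pos"],rot=s["tool_rot"]))
print([(round(r["score"],2),r["xy"]) for r in robot.regions_of("wrist","barrier")])
E
```

```text
[ 0.2262  0.4329  1.111   0.0003  1.5973 -0.9997] [0.5609 0.2076 0.3281] [3.1411 0.0002 2.7967]
[(0.95, [277.4, 164.4])]
```

View pics/w1.png

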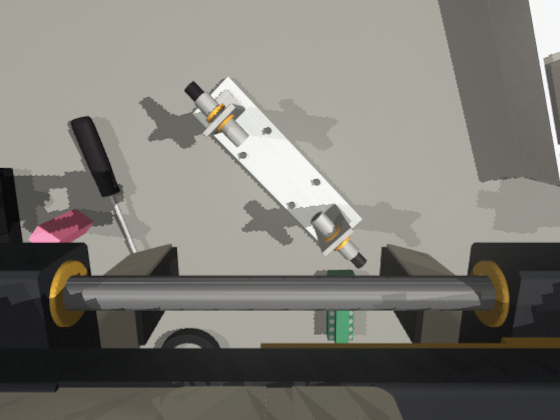

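The wrist view shows the barrier with rail corners at about (230,78), (362,219) and (193,110). The sensor heads run from (190,90) to (243,138) and from (318,222) to (360,260). I'll refine this from an enlarged crop.

```bash
python3 - <<'E'
from h import *
w=cv2.imread("pics/w1.png");d=np.load("w1.npy",allow_pickle=True).item();s=dict(tool_pos=d["pos"],tool_rot=d["rot"])
def model(x,y,a,z,p):
    return np.array([x+np.cos(a)*p[0]-np.sin(a)*p[1],y+np.sin(a)*p[0]+np.cos(a)*p[1],z])
from scipy.optimize import least_squares
obs=[((230,78),(-.125,-.032,.01)),((362,219),(.125,-.032,.01)),((193,110),(-.125,.032,.01))]
f=lambda q:np.concatenate([proj("wrist",model(*q,p[2],p[:2]),s)-u for u,p in obs])
r=least_squares(f,[.557,.207,np.radians(24)])
# allow flips: local x sign
best=None
for a in(24,204):
  for sy in(1,-1):
    o=[(u,(p[0],p[1]*sy,p[2])) for u,p in obs]
    g=lambda q:np.concatenate([proj("wrist",model(*q,p[2],p[:2]),s)-u for u,p in o])
    r=least_squares(g,[.557,.207,np.radians(a)])
    if best is None or r.cost<best.cost:best=r
print(best.x,np.degrees(best.x[2]),best.cost,best.fun)
q=best.x
im=cv2.resize(w[60:280,160:400],None,fx=2.7,fy=2.7,interpolation=cv2.INTER_CUBIC)
def dr(P,c):
    uv=[(proj("wrist",model(*q,p[2],p[:2]),s)-[160,60]+.5)*2.7 for p in P]
    cv2.polylines(im,[np.round(uv).astype(int)],False,c,1,cv2.LINE_AA)
dr([(x*.125,y*.032,.01) for x,y in((1,1),(1,-1),(-1,-1),(-1,1),(1,1))],(0,0,255))
t=np.linspace(0,2*np.pi,40)
for x in(-.055,.055):dr([(x,.009*np.cos(k),.1+.009*np.sin(k)) for k in t],(255,0,0))
for x in(-.085,.085):dr([(x,-.02,.122),(x,.02,.122)],(0,200,0))
dr([(-.055,0,.1),(.055,0,.1)],(255,0,255))
cv2.imwrite("pics/w1o.png",im)
E
```

```text
[0.5606 0.2109 6.6918] 383.4100722639858 8.946900575271794 [-0.4428 -3.2269  0.591   1.3714 -0.096   2.2463]
```

View pics/w1o.png

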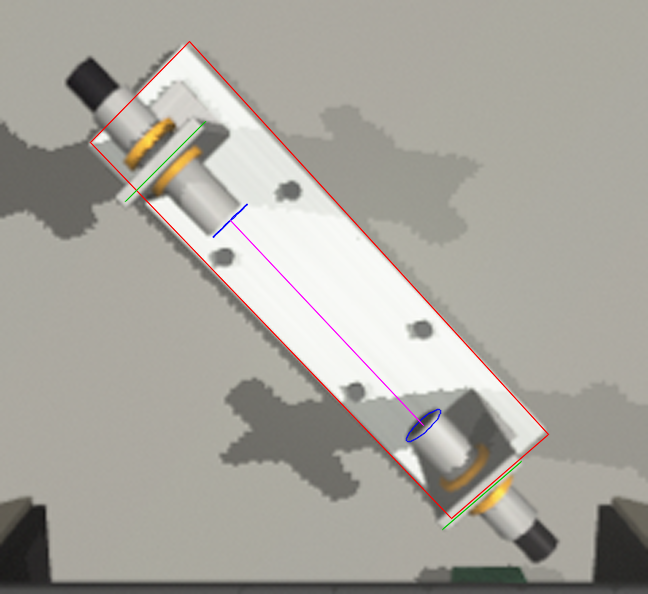

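The overlay fits well: the beam runs from crop (230,221) to (423,425), with the middle near (0.560, 0.210) and an angle of about 23.5°.

A move only turns about the tool's z, so the 30° lean is the open question. I'll see how the arm behaves at the edge of its reach, high up and with nothing in hand.

{"op": "carry_out", "data": {
  "series": [
    {"jaw": 100, "travel": [-0.76, 0.65, 0], "twist": 0},
    {"jaw": 100, "travel": [-0.76, 0.65, 0], "twist": 0},
    {"jaw": 100, "travel": [-0.76, 0.65, 0], "twist": 0},
    {"jaw": 100, "travel": [-0.76, 0.65, 0], "twist": 0},
    {"jaw": 100, "travel": [-0.76, 0.65, 0], "twist": 0}
  ]
}}

```text
time: 2.42
tool_pos: [0.7605, 0.2855, 0.297]
tool_rot: [3.112, 0.033, 2.797]
contact_force: [-0.6, 0.1, 0.2]
opening: 0.0919
```

```bash
python3 - <<'E'
from h import *
s=robot.observe();print(s["qpos"],s["tool_pos"],s["tool_rot"],s["time"],np.hypot(*s["tool_pos"][:2]))
E
```

```text
[ 0.2629  1.0446  0.036   0.0057  2.0167 -0.961 ] [0.7605 0.2855 0.297 ] [3.1121 0.0334 2.7967] 2.425 0.8123552578349773
```

Pushing past the reach limit tilts the tool outward slightly: 2.5°, in the radial plane. So tilting is possible there.

Plan:
1. Pick up the cell with the tool vertical.
2. Stand it on free table with its x along the beam.
3. Tilt the tool 15° at the reach limit, in the beam's vertical plane.
4. Regrip the upright cell, now 15° off the tool axis.
5. In the beam, a half twist then leans it 30°, and twisting back brings it upright.

First I'll go above the rack and see whether the tilt stays.

{"op": "carry_out", "data": {
  "series": [
    {"jaw": 100, "travel": [0.15, -0.98, 0.07], "twist": 0},
    {"jaw": 100, "travel": [0.15, -0.98, 0.07], "twist": 0},
    {"jaw": 100, "travel": [0.15, -0.98, 0.07], "twist": 0},
    {"jaw": 100, "travel": [0.15, -0.98, 0.07], "twist": 0},
    {"jaw": 80, "travel": [0.15, -0.98, 0.07], "twist": 0},
    {"jaw": 60, "travel": [0.15, -0.98, 0.07], "twist": 0},
    {"jaw": 60, "travel": [0.15, -0.98, 0.07], "twist": 0},
    {"jaw": 60, "travel": [0.15, -0.98, 0.07], "twist": 0}
  ]
}}

```text
time: 3.42
tool_pos: [0.5575, -0.1033, 0.2572]
tool_rot: [3.109, 0.039, 2.797]
contact_force: [1.0, -0.5, 0.2]
opening: 0.0573
```

```bash
python3 - <<'E'
from h import *
s=robot.observe();print(s["qpos"],s["tool_pos"],s["tool_rot"],s["time"],np.hypot(*s["tool_pos"][:2]))
w=robot.read_camera("wrist");cv2.imwrite("pics/w2.png",w);np.save("w2.npy",dict(pos=s["tool_pos"],rot=s["tool_rot"]))
for q in("cell","rack","blank"):print(q,[(round(r["score"],2),np.round(r["xy"],1)) for r in robot.regions_of("wrist",q)])
E
```

```text
[-0.3368  0.3734  1.393   0.0333  1.3365 -1.5706] [ 0.5575 -0.1033  0.2572] [3.1089 0.0387 2.7969] 3.425 0.5670039226839994
cell [(0.71, array([296.8, 147. ])), (0.62, array([176.2, 170.9])), (0.61, array([103.8, 229.8]))]
rack [(0.78, array([195.8, 136.2]))]
blank [(0.68, array([182.4, 223.9]))]
```

View pics/w2.png

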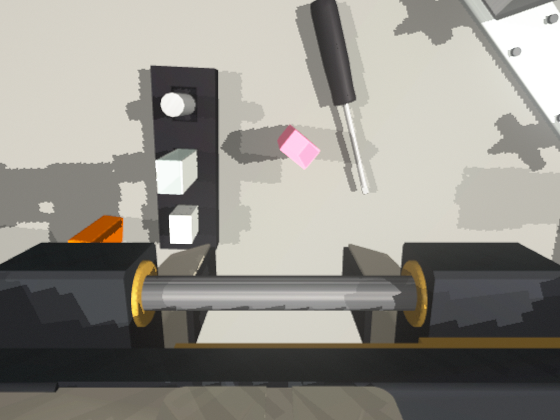

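The tilt stayed, at 2.9°, which is small enough for this first grip. The wrist view shows the rack from (152,66) to (217,248), the pin at (178,104), the cell in the middle at (176,171), the blank at (183,224), and the pink decoy at (298,147).

```bash
python3 - <<'E'
from h import *
from scipy.optimize import least_squares
w=cv2.imread("pics/w2.png");d=np.load("w2.npy",allow_pickle=True).item();s=dict(tool_pos=d["pos"],tool_rot=d["rot"])
R=Ro.from_euler("xyz",d["rot"]).as_matrix();tz=R[:,2];print("toolz",tz,np.degrees(np.arctan2(tz[1],tz[0])))
def m(q,p):c,n=np.cos(q[2]),np.sin(q[2]);return np.array([q[0]+c*p[0]-n*p[1],q[1]+n*p[0]+c*p[1],p[2]])
obs=[((152,66),(-.095,-.031,.025)),((218.5,69.5),(-.095,.031,.025)),((217,248),(.095,.031,.025))]
r=least_squares(lambda q:np.concatenate([proj("wrist",m(q,p),s)-u for u,p in obs]),[.516,-.185,np.radians(-22)])
q=r.x;print(q,np.degrees(q[2]),r.fun)
im=cv2.resize(w[50:260,90:330],None,fx=2.8,fy=2.8,interpolation=cv2.INTER_CUBIC)
def dr(P,c):cv2.polylines(im,[np.round([(proj("wrist",m(q,p),s)-[90,50]+.5)*2.8 for p in P]).astype(int)],False,c,1,cv2.LINE_AA)
def rect(x0,a,b,z,c):dr([(x0+i*a/2,j*b/2,z) for i,j in((1,1),(1,-1),(-1,-1),(-1,1),(1,1))],c)
rect(0,.19,.062,.025,(0,0,255));rect(0,.03,.022,.093,(255,0,0));rect(.06,.03,.022,.059,(0,200,0));dr([(-.06+.0105*np.cos(t),.0105*np.sin(t),.073) for t in np.linspace(0,6.3,30)],(0,200,0))
cv2.imwrite("pics/w2o.png",im)
E
```

```text
toolz [ 0.0474  0.0177 -0.9987] 20.50813328800617
[ 0.52   -0.1825 -0.3901] -22.35083569348445 [ 0.7793 -0.8696 -0.9879 -0.8923  0.2621  2.289 ]
```

View pics/w2o.png

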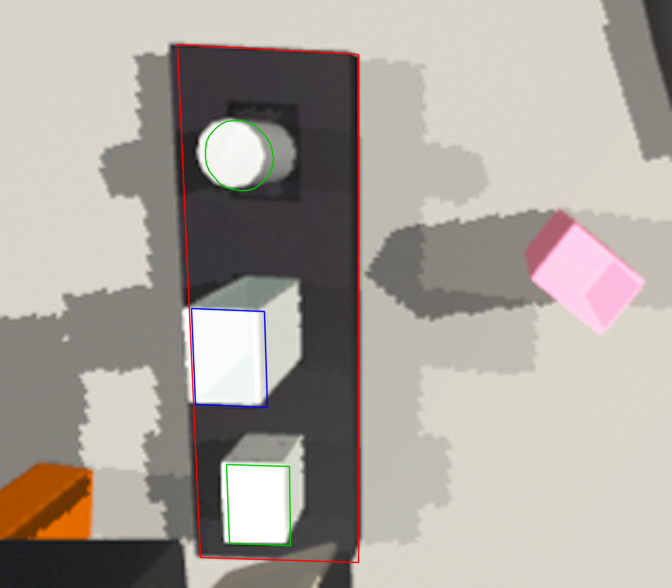

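The overlay matches to about 2 mm (cell top at crop (187-265, 310-403)). The corrected cell centre is about (0.519, -0.1845), with its x at -22.4°. Now the approach in tool axes.

```bash
cat >> h.py <<'E'
def go(tgt,frm=None,R=None):
    s=robot.observe();p=s["tool_pos"] if frm is None else np.array(frm)
    R=Ro.from_euler("xyz",s["tool_rot"]).as_matrix() if R is None else R
    return R.T@(np.array(tgt)-p)/.06
def tw(R,n):return R@Ro.from_euler("z",6*n,degrees=True).as_matrix()
E
python3 - <<'E'
from h import *
s=robot.observe();R=Ro.from_euler("xyz",s["tool_rot"]).as_matrix();print(s["tool_pos"])
A=np.array([.5199,-.1842,.063])-.08*R[:,2]
print(go(A)); R2=tw(R,.43);print(R2[:,0],np.degrees(np.arctan2(R2[1,0],R2[0,0])))
E
```

```text
[ 0.5585 -0.1028  0.2575]
[ 0.2672 -1.6014  1.8484]
[-0.9233  0.3822 -0.0369] 157.51441667336738
```

{"op": "carry_out", "data": {
  "series": [
    {"jaw": 60, "travel": [0.09, -0.53, 0.6], "twist": 0},
    {"jaw": 60, "travel": [0.09, -0.53, 0.62], "twist": 0},
    {"jaw": 60, "travel": [0.09, -0.54, 0.63], "twist": 0},
    {"jaw": 60, "travel": [0, 0, 0], "twist": 0.43},
    {"jaw": 60, "travel": [0, 0, 0], "twist": 0}
  ]
}}

```text
time: 4.25
tool_pos: [0.5173, -0.1842, 0.1424]
tool_rot: [3.107, 0.037, 2.753]
contact_force: [-0.2, 0.3, 0.3]
opening: 0.0549
```

```bash
python3 - <<'E'
from h import *
s=robot.observe();R=Ro.from_euler("xyz",s["tool_rot"]).as_matrix();print(s["tool_pos"],R[:,2],np.degrees(np.arctan2(R[1,0],R[0,0])),s["opening"])
print(go([.5199,-.1842,.063]))
w=robot.read_camera("wrist");cv2.imwrite("pics/w3.png",w)
E
```

```text
[ 0.5173 -0.1842  0.1424] [ 0.0471  0.0183 -0.9987] 157.73618066618624 0.054945741915357796
[ 0.0088 -0.03    1.3242]
```

View pics/w3.png

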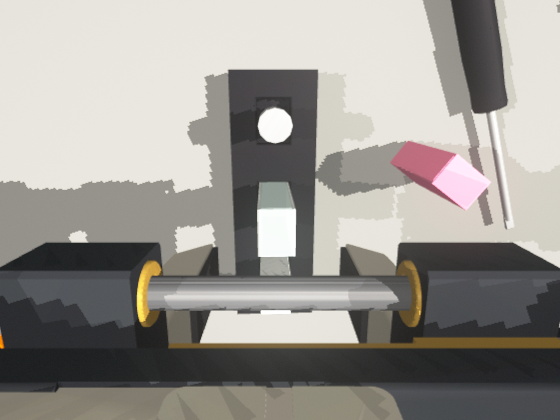

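The cell sits centred between the fingers: its top face spans (258-295, 205-255) and the fingers are symmetric about column 278. The pink decoy is clear at (440,175). One numeric check along x, then I'll go down.

```bash
python3 - <<'E'
from h import *
s=robot.observe();p=plane("wrist",(276.5,230),.093,s);print(p)
R=Ro.from_euler("xyz",s["tool_rot"]).as_matrix()
g=np.array([p[0],p[1],.082])+.019*R[:,2];print(g,go(g))
E
```

```text
[ 0.5178 -0.1836  0.093 ]
[ 0.5187 -0.1833  0.063 ] [ 0.0376 -0.0235  1.3308]
```

{"op": "carry_out", "data": {
  "series": [
    {"jaw": 60, "travel": [0.02, -0.02, 0.5], "twist": 0},
    {"jaw": 60, "travel": [0.01, 0, 0.5], "twist": 0},
    {"jaw": 60, "travel": [0, 0, 0.33], "twist": 0},
    {"jaw": 60, "travel": [0, 0, 0], "twist": 0},
    {"jaw": 10, "travel": [0, 0, 0], "twist": 0},
    {"jaw": 10, "travel": [0, 0, 0], "twist": 0},
    {"jaw": 10, "travel": [0, 0, 0], "twist": 0},
    {"jaw": 10, "travel": [0, 0, 0], "twist": 0}
  ],
  "squeeze": 15
}}

```text
time: 5.3
tool_pos: [0.5183, -0.1847, 0.0634]
tool_rot: [3.108, 0.038, 2.751]
contact_force: [-0.6, -1.7, 3.0]
opening: 0.0222
```

{"op": "carry_out", "data": {
  "series": [
    {"jaw": 10, "travel": [-0.01, 0.01, -0.2], "twist": 0},
    {"jaw": 10, "travel": [-0.02, 0.01, -0.4], "twist": 0},
    {"jaw": 10, "travel": [-0.03, 0.02, -0.7], "twist": 0},
    {"jaw": 10, "travel": [-0.03, 0.02, -0.7], "twist": 0},
    {"jaw": 10, "travel": [0, 0, 0], "twist": -1},
    {"jaw": 10, "travel": [0, 0, 0], "twist": -1},
    {"jaw": 10, "travel": [0, 0, 0], "twist": -1},
    {"jaw": 10, "travel": [0, 0, 0], "twist": -1}
  ],
  "squeeze": 15
}}

```text
time: 6.3
tool_pos: [0.5188, -0.185, 0.1838]
tool_rot: [3.125, 0.048, -3.109]
contact_force: [0.7, -0.3, -0.7]
opening: 0.0218
```

```bash
python3 - <<'E'
from h import *
s=robot.observe();R=Ro.from_euler("xyz",s["tool_rot"]).as_matrix();print(s["time"],s["qpos"],s["tool_pos"],R,np.degrees(np.arctan2(R[1,0],R[0,0])),s["opening"],s["contact_force"])
y=np.degrees(np.arctan2(R[1,0],R[0,0]))%360;n=(y-203.5)/6;print("twist left",n)
R2=tw(R,n);print(np.degrees(np.arctan2(R2[1,0],R2[0,0])))
print(go([.65,.09,.2],R=R2))
E
```

```text
6.3 [-0.5043  0.4048  1.5542  0.0423  1.1499 -2.1244] [ 0.5188 -0.185   0.1838] [[-0.9983 -0.033   0.0475]
 [-0.0322  0.9993  0.0179]
 [-0.0481  0.0163 -0.9987]] -178.15177567561986 0.0218122719362839 [ 0.6851 -0.3054 -0.6539]
twist left -3.6086292792699766
-156.47371254507556
[-3.8436  3.3295 -0.084 ]
```

{"op": "carry_out", "data": {
  "series": [
    {"jaw": 10, "travel": [0, 0, 0], "twist": -0.9},
    {"jaw": 10, "travel": [0, 0, 0], "twist": -0.9},
    {"jaw": 10, "travel": [0, 0, 0], "twist": -0.9},
    {"jaw": 10, "travel": [0, 0, 0], "twist": -0.9},
    {"jaw": 10, "travel": [-0.64, 0.55, -0.01], "twist": 0},
    {"jaw": 10, "travel": [-0.64, 0.55, -0.01], "twist": 0},
    {"jaw": 10, "travel": [-0.64, 0.55, -0.01], "twist": 0},
    {"jaw": 10, "travel": [-0.64, 0.55, -0.01], "twist": 0}
  ]
}}

```text
time: 7.3
tool_pos: [0.608, -0.0018, 0.1938]
tool_rot: [-3.139, 0.051, -2.736]
contact_force: [0.3, -1.3, -1.5]
opening: 0.022
```

{"op": "carry_out", "data": {
  "series": [
    {"jaw": 10, "travel": [-0.64, 0.56, -0.01], "twist": 0},
    {"jaw": 10, "travel": [-0.64, 0.56, -0.01], "twist": 0},
    {"jaw": 10, "travel": [0.03, 0, 0.8], "twist": 0},
    {"jaw": 10, "travel": [0.03, 0, 0.8], "twist": 0},
    {"jaw": 10, "travel": [0, 0, 0], "twist": 0}
  ]
}}

```text
time: 7.92
tool_pos: [0.6498, 0.0891, 0.0983]
tool_rot: [3.14, 0.042, -2.735]
contact_force: [-0.3, -0.2, 0.2]
opening: 0.0215
```

```bash
python3 - <<'E'
from h import *
s=robot.observe();R=Ro.from_euler("xyz",s["tool_rot"]).as_matrix();print(s["time"],s["qpos"],s["tool_pos"],R,np.degrees(np.arctan2(R[1,0],R[0,0])),s["opening"],s["contact_force"])
p=s["tool_pos"].copy();p[2]=.053;print(go(p))
E
```

```text
7.925 [ 0.0111  0.6706  1.3391  0.0196  1.0934 -1.9747] [0.6498 0.0891 0.0983] [[-0.9178 -0.3952  0.0383]
 [-0.3948  0.9186  0.0179]
 [-0.0423  0.0013 -0.9991]] -156.7223926652863 0.021495183016869975 [-0.3032 -0.2125  0.2402]
[ 0.0319 -0.0009  0.7535]
```

{"op": "carry_out", "data": {
  "series": [
    {"jaw": 10, "travel": [0.02, 0, 0.5], "twist": 0},
    {"jaw": 10, "travel": [0.01, 0, 0.24], "twist": 0},
    {"jaw": 10, "travel": [0, 0, 0.02], "twist": 0},
    {"jaw": 10, "travel": [0, 0, 0], "twist": 0}
  ]
}}

```text
time: 8.43
tool_pos: [0.6539, 0.089, 0.0577]
tool_rot: [-3.138, 0.052, -2.735]
contact_force: [-0.2, 1.2, -1.1]
opening: 0.0224
```

{"op": "carry_out", "data": {
  "series": [
    {"jaw": 10, "travel": [0, 0, 0.04], "twist": 0},
    {"jaw": 10, "travel": [0, 0, 0], "twist": 0},
    {"jaw": 10, "travel": [0, 0, 0], "twist": 0}
  ]
}}

```text
time: 8.8
tool_pos: [0.6533, 0.0891, 0.0539]
tool_rot: [-3.139, 0.051, -2.735]
contact_force: [-0.6, -0.1, -1.7]
opening: 0.0218
```

```bash
python3 - <<'E'
from h import *
s=robot.observe();print(s["time"],s["qpos"],s["qvel"],s["tool_pos"],s["tool_rot"],s["contact_force"],s["torque"])
E
```

```text
8.8 [ 0.0111  0.7218  1.3765  0.0205  0.9957 -1.9768] [ 0.0012  0.001  -0.0004 -0.0012  0.0007 -0.0012] [0.6533 0.0891 0.0539] [-3.1391  0.0506 -2.7352] [-0.6054 -0.0871 -1.7199] [0.022  0.0475 0.0162]
```

{"op": "carry_out", "data": {
  "series": [
    {"jaw": 10, "travel": [0, 0, 0.03], "twist": 0},
    {"jaw": 10, "travel": [0, 0, 0.02], "twist": 0},
    {"jaw": 10, "travel": [0, 0, 0], "twist": 0}
  ]
}}

```text
time: 9.18
tool_pos: [0.6533, 0.0891, 0.0505]
tool_rot: [-3.139, 0.05, -2.735]
contact_force: [-0.0, -0.5, -0.8]
opening: 0.0223
```

{"op": "carry_out", "data": {
  "series": [
    {"jaw": 10, "travel": [0, 0, 0.02], "twist": 0},
    {"jaw": 10, "travel": [0, 0, 0.01], "twist": 0},
    {"jaw": 10, "travel": [0, 0, 0], "twist": 0}
  ]
}}

```text
time: 9.55
tool_pos: [0.6539, 0.0892, 0.0502]
tool_rot: [-3.139, 0.052, -2.735]
contact_force: [-1.9, -0.4, 5.7]
opening: 0.022
```

Contact with the table at 5.7 N. I'll release and rise.

{"op": "carry_out", "data": {
  "series": [
    {"jaw": 60, "travel": [0, 0, 0], "twist": 0},
    {"jaw": 60, "travel": [0, 0, 0], "twist": 0},
    {"jaw": 60, "travel": [0, 0, 0], "twist": 0},
    {"jaw": 60, "travel": [-0.03, 0, -0.5], "twist": 0},
    {"jaw": 60, "travel": [-0.05, 0, -0.9], "twist": 0},
    {"jaw": 60, "travel": [-0.05, 0, -0.9], "twist": 0},
    {"jaw": 60, "travel": [-0.05, 0, -0.9], "twist": 0}
  ]
}}

```text
time: 10.42
tool_pos: [0.654, 0.09, 0.2428]
tool_rot: [-3.139, 0.05, -2.735]
contact_force: [0.1, 0.6, 0.1]
opening: 0.0553
```

```bash
python3 - <<'E'
from h import *
s=robot.observe();R=Ro.from_euler("xyz",s["tool_rot"]).as_matrix();print(s["time"],s["qpos"],s["tool_pos"],s["tool_rot"],s["contact_force"],s["opening"])
w=robot.read_camera("wrist");cv2.imwrite("pics/w4.png",w);np.save("w4.npy",dict(pos=s["tool_pos"],rot=s["tool_rot"]))
im=w.copy()
for z in(0,.08):
  for i,j in((1,1),(1,-1),(-1,-1),(-1,1)):
    c,n=np.cos(.41),np.sin(.41);u=proj("wrist",[.656+i*.015*c-j*.011*n,.0905+i*.015*n+j*.011*c,z],s);cv2.circle(im,tuple(np.round(u).astype(int)),2,(0,0,255) if z else (255,0,0),-1)
cv2.imwrite("pics/w4o.png",im)
E
```

```text
10.425 [ 0.0125  0.5596  1.1306  0.0173  1.4042 -1.967 ] [0.654  0.09   0.2428] [-3.1393  0.0501 -2.7353] [0.0655 0.6302 0.1094] 0.05530918049275566
```

View pics/w4o.png

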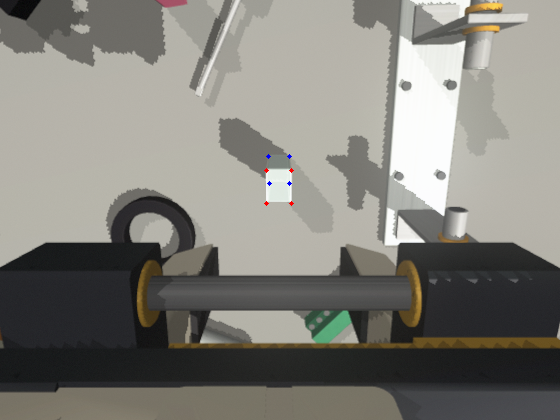

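The cell stands upright on the table, and the model corners fall on its top face at (266-292, 170-203), so it is at (0.656, 0.0905). Next I'll go to the outer limit in the beam's azimuth to build up the tilt.

```bash
python3 - <<'E'
from h import *
print(go([.70,.304,.38]))
E
```

```text
[-2.2004  2.9743 -2.0257]
```

{"op": "carry_out", "data": {
  "series": [
    {"jaw": 60, "travel": [-0.44, 0.6, -0.4], "twist": 0},
    {"jaw": 60, "travel": [-0.44, 0.6, -0.4], "twist": 0},
    {"jaw": 60, "travel": [-0.44, 0.59, -0.4], "twist": 0},
    {"jaw": 60, "travel": [-0.44, 0.59, -0.4], "twist": 0},
    {"jaw": 60, "travel": [-0.44, 0.59, -0.4], "twist": 0},
    {"jaw": 60, "travel": [-1, 0, 0], "twist": 0},
    {"jaw": 60, "travel": [-1, 0, 0], "twist": 0},
    {"jaw": 60, "travel": [-1, 0, 0], "twist": 0}
  ]
}}

```text
time: 11.48
tool_pos: [0.7671, 0.3288, 0.3166]
tool_rot: [-3.139, 0.142, -2.735]
contact_force: [0.4, 0.9, 1.4]
opening: 0.0552
```

```bash
cat > st.py <<'E'
from h import *
s=robot.observe();R=Ro.from_euler("xyz",s["tool_rot"]).as_matrix();z=R[:,2]
print(s["time"],s["qpos"],s["tool_pos"],"tilt",np.degrees(np.arccos(-z[2])),"az",np.degrees(np.arctan2(z[1],z[0])),"yaw",np.degrees(np.arctan2(R[1,0],R[0,0])),"yz",R[2,1],s["contact_force"],s["opening"])
E
python3 st.py
```

```text
11.475 [ 0.3088  1.0221  0.039   0.0125  1.939  -1.6633] [0.7671 0.3288 0.3166] tilt 8.129795850335439 az 22.423738421761012 yaw -156.6946689502112 yz -0.002153978248152718 [0.3543 0.8697 1.3549] 0.0551575591151232
```

{"op": "carry_out", "data": {
  "series": [
    {"jaw": 60, "travel": [-1, 0, 0], "twist": 0},
    {"jaw": 60, "travel": [-1, 0, 0], "twist": 0}
  ]
}}

```text
time: 11.72
tool_pos: [0.8005, 0.343, 0.2971]
tool_rot: [-3.139, 0.219, -2.735]
contact_force: [-0.7, 1.3, -0.2]
opening: 0.0551
```

```bash
python3 st.py
```

```text
11.725 [ 0.3102  1.0528  0.0379  0.0191  1.8322 -1.6601] [0.8005 0.343  0.2971] tilt 12.570199171630906 az 22.625486710920264 yaw -156.6953685856717 yz -0.0025178168529791517 [-0.6666  1.2997 -0.236 ] 0.05512256046555251
```

{"op": "carry_out", "data": {
  "series": [
    {"jaw": 60, "travel": [-1, 0, 0], "twist": 0},
    {"jaw": 60, "travel": [0, 0, 0], "twist": 0}
  ]
}}

```text
time: 11.98
tool_pos: [0.8149, 0.3493, 0.2896]
tool_rot: [-3.139, 0.255, -2.735]
contact_force: [-0.1, -0.3, -0.5]
opening: 0.0549
```

```bash
python3 st.py
```

```text
11.975 [ 0.3108  1.0653  0.0384  0.0222  1.7839 -1.659 ] [0.8149 0.3493 0.2896] tilt 14.599641087367006 az 22.74480993052695 yaw -156.69285257092957 yz -0.0023939988941282728 [-0.1493 -0.3005 -0.5417] 0.05487296196834549
```

{"op": "carry_out", "data": {
  "series": [
    {"jaw": 60, "travel": [-0.25, 0, 0], "twist": 0},
    {"jaw": 60, "travel": [0, 0, 0], "twist": 0}
  ]
}}

```text
time: 12.22
tool_pos: [0.8185, 0.3508, 0.2914]
tool_rot: [-3.139, 0.268, -2.735]
contact_force: [-0.1, -0.6, -0.3]
opening: 0.0551
```

```bash
python3 st.py; python3 - <<'E'
from h import *
s=robot.observe();R=Ro.from_euler("xyz",s["tool_rot"]).as_matrix();z=R[:,2]
g=np.array([.656,.0905,.070])+.019*z;print(g,go(g-.1*z))
E
```

```text
12.225 [ 0.3109  1.0651  0.0369  0.023   1.772  -1.6587] [0.8185 0.3508 0.2914] tilt 15.38260161152556 az 22.6862011143592 yaw -156.687415023457 yz -0.002796048286447722 [-0.1211 -0.6182 -0.3361] 0.05510482940223827
[0.6607 0.0924 0.0517] [ 5.0324 -2.905   1.1017]
```

{"op": "carry_out", "data": {
  "series": [
    {"jaw": 60, "travel": [0.72, -0.41, 0.15], "twist": 0},
    {"jaw": 60, "travel": [0.72, -0.41, 0.16], "twist": 0},
    {"jaw": 60, "travel": [0.72, -0.41, 0.16], "twist": 0},
    {"jaw": 60, "travel": [0.72, -0.42, 0.16], "twist": 0},
    {"jaw": 60, "travel": [0.72, -0.42, 0.16], "twist": 0},
    {"jaw": 60, "travel": [0.72, -0.42, 0.16], "twist": 0},
    {"jaw": 60, "travel": [0.71, -0.42, 0.15], "twist": 0},
    {"jaw": 60, "travel": [0, 0, 0], "twist": 0}
  ]
}}

```text
time: 13.22
tool_pos: [0.6585, 0.1054, 0.1623]
tool_rot: [-3.14, 0.264, -2.737]
contact_force: [0.6, 0.1, 0.7]
opening: 0.0552
```

```bash
python3 st.py; python3 - <<'E'
from h import *
s=robot.observe();R=Ro.from_euler("xyz",s["tool_rot"]).as_matrix();z=R[:,2]
w=robot.read_camera("wrist");cv2.imwrite("pics/w5.png",w)
r=robot.regions_of("wrist","cell")
for k in r:
  u,v,a,b=cv2.boundingRect(k["pixels"].astype(np.uint8));print(k["score"],k["xy"],u,v,u+a,v+b)
print("pred top",[np.round(proj("wrist",[.656+i*.015*np.cos(.407)-j*.011*np.sin(.407),.0905+i*.015*np.sin(.407)+j*.011*np.cos(.407),.08],s),1) for i,j in((1,1),(1,-1),(-1,-1),(-1,1))])
g=np.array([.656,.0905,.070])+.019*z;print(g,go(g))
E
```

```text
13.225 [-0.0057  0.5198  1.4577  0.1291  0.9249 -2.0462] [0.6585 0.1054 0.1623] tilt 15.113731883152706 az 22.893531956438185 yaw -156.82545347533338 yz -0.0012345750771050878 [0.6453 0.1253 0.728 ] 0.05520949317289106
0.77 [258.8, 157.6] 240 117 277 195
pred top [array([275.9, 196.6]), array([242.5, 196.6]), array([240.1, 153.4]), array([275.7, 153.3])]
[0.6606 0.0924 0.0517] [ 0.6195 -0.2195  1.7875]
```

View pics/w5.png

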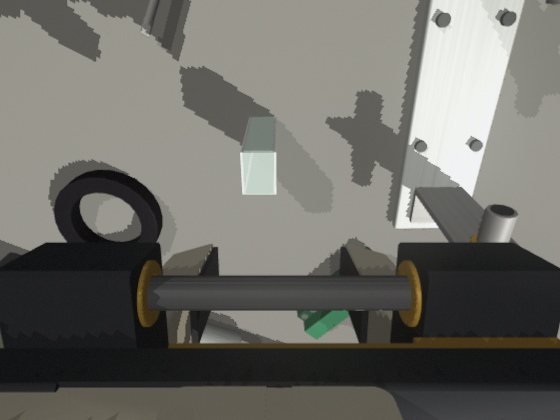

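The cell top at (241-277, 152-194) agrees with the prediction to about 1 mm. I'll regrip along the tilted tool axis.

{"op": "carry_out", "data": {
  "series": [
    {"jaw": 60, "travel": [0.32, -0.1, 0], "twist": 0},
    {"jaw": 60, "travel": [0.32, -0.11, 0.3], "twist": 0},
    {"jaw": 60, "travel": [0, 0, 0.7], "twist": 0},
    {"jaw": 60, "travel": [0, 0, 0.5], "twist": 0},
    {"jaw": 60, "travel": [0, 0, 0.28], "twist": 0},
    {"jaw": 60, "travel": [0, 0, 0], "twist": 0}
  ]
}}

```text
time: 14.08
tool_pos: [0.6585, 0.0934, 0.05]
tool_rot: [-3.139, 0.267, -2.733]
contact_force: [-0.5, 0.6, 0.2]
opening: 0.055
```

```bash
python3 st.py; python3 - <<'E'
from h import *
s=robot.observe();R=Ro.from_euler("xyz",s["tool_rot"]).as_matrix();z=R[:,2]
g=np.array([.656,.0905,.070])+.019*z;print(g,go(g))
E
```

```text
14.075 [-0.0271  0.6516  1.5762  0.1757  0.677  -2.1306] [0.6585 0.0934 0.05  ] tilt 15.324236551095884 az 22.920191451249575 yaw -156.5665415152593 yz -0.0022832840507792315 [-0.5383  0.5862  0.2137] 0.05497640673772448
[0.6606 0.0925 0.0517] [-0.0334 -0.0286 -0.0206]
```

{"op": "carry_out", "data": {
  "series": [
    {"jaw": 60, "travel": [-0.01, -0.02, -0.02], "twist": 0},
    {"jaw": 10, "travel": [0, 0, 0], "twist": 0},
    {"jaw": 10, "travel": [0, 0, 0], "twist": 0},
    {"jaw": 10, "travel": [0, 0, 0], "twist": 0},
    {"jaw": 10, "travel": [0, 0, 0], "twist": 0},
    {"jaw": 10, "travel": [0, 0, 0], "twist": 0}
  ],
  "squeeze": 25
}}

```text
time: 14.82
tool_pos: [0.6589, 0.0915, 0.0519]
tool_rot: [-3.139, 0.268, -2.734]
contact_force: [-0.4, 0.0, 1.4]
opening: 0.0217
```

```bash
python3 st.py; python3 - <<'E'
from h import *
s=robot.observe();R=Ro.from_euler("xyz",s["tool_rot"]).as_matrix();z=R[:,2]
# window in tool frame: cell upright on the table, axis from last estimate along tool x; y by grip centre
gp=s["tool_pos"]-.019*z
c=np.array([.656,.0905,0]); e=c-gp; print("offset of cell axis from grasp in tool",R.T@np.append(e[:2],0)*1000, "grasp z",gp[2])
up=R.T@[0,0,1];print("lift",up)
E
```

```text
14.825 [-0.0302  0.6489  1.575   0.1755  0.6803 -2.132 ] [0.6589 0.0915 0.0519] tilt 15.361915712254879 az 22.771068573357002 yaw -156.62624069626247 yz -0.0026870262178921786 [-0.39    0.0066  1.4279] 0.021654914692601
offset of cell axis from grasp in tool [-1.9298  0.149   0.5297] grasp z 0.07025256248375597
lift [-0.2649 -0.0027 -0.9643]
```

Gripped at 21.7 mm with the tool tilted 15.4°. I'll lift, then work out the carry.

{"op": "carry_out", "data": {
  "series": [
    {"jaw": 10, "travel": [-0.05, 0, -0.2], "twist": 0},
    {"jaw": 10, "travel": [-0.19, 0, -0.7], "twist": 0},
    {"jaw": 10, "travel": [-0.24, 0, -0.87], "twist": 0},
    {"jaw": 10, "travel": [-0.24, 0, -0.87], "twist": 0},
    {"jaw": 10, "travel": [0, 0, 0], "twist": 0}
  ]
}}

```text
time: 15.45
tool_pos: [0.6609, 0.0918, 0.2228]
tool_rot: [-3.134, 0.278, -2.732]
contact_force: [-0.2, -0.2, -1.7]
opening: 0.0217
```

```bash
cat > bm.py <<'E'
from h import *
import sys
B=np.array([.560,.2105,.100]);BA=np.radians(23.4)
# window in tool frame, from the grip on the table
R0=Ro.from_euler("xyz",[-3.139,.268,-2.734]).as_matrix();t0=np.array([.6589,.0915,.0519])
PW=R0.T@(np.array([.6554,.0903,.025])-t0); AX=R0.T@[0,0,1.]
def rep(dz=0):
    s=robot.observe();R=Ro.from_euler("xyz",s["tool_rot"]).as_matrix()
    w=s["tool_pos"]+R@PW;a=R@AX
    bd=np.array([np.cos(BA),np.sin(BA),0]);bn=np.array([-bd[1],bd[0],0])
    print("t",s["time"],"window",w,"err along/across/z mm",np.array([(w-B)@bd,(w-B)@bn,w[2]-.1])*1000,"lean along/across deg",np.degrees(np.arctan2([a@bd,a@bn],a[2])),"yaw-beam",(np.degrees(np.arctan2(R[1,0],R[0,0])-BA)+90)%180-90,"jaw",s["opening"],"F",s["contact_force"],"q6",s["qpos"][5])
    print("move units",R.T@(B+[0,0,dz]-w)/.06)
if __name__=="__main__":rep(float(sys.argv[1]) if len(sys.argv)>1 else 0);print("PW mm",PW*1000)
E
python3 bm.py 0.09
```

```text
t 15.45 window [0.6577 0.0906 0.1959] err along/across/z mm [  42.0731 -148.8428   95.8522] lean along/across deg [-0.5885  0.2833] yaw-beam 0.04879245178085512 jaw 0.02167820914859736 F [-0.1552 -0.1911 -1.74  ] q6 -2.058646936442233
move units [ 0.699   2.4805 -0.1174]
PW mm [10.6805  0.3504 24.9621]
```

{"op": "carry_out", "data": {
  "series": [
    {"jaw": 10, "travel": [0.17, 0.62, -0.03], "twist": 0},
    {"jaw": 10, "travel": [0.17, 0.62, -0.03], "twist": 0},
    {"jaw": 10, "travel": [0.18, 0.62, -0.03], "twist": 0},
    {"jaw": 10, "travel": [0.18, 0.62, -0.03], "twist": 0},
    {"jaw": 10, "travel": [0, 0, 0], "twist": 0},
    {"jaw": 10, "travel": [0, 0, 0], "twist": 0}
  ]
}}

```text
time: 16.2
tool_pos: [0.5605, 0.2114, 0.2111]
tool_rot: [-3.139, 0.267, -2.733]
contact_force: [0.6, 0.5, -1.3]
opening: 0.0218
```

```bash
python3 bm.py 0.0; python3 - <<'E'
from h import *
import bm
s=robot.observe();w=robot.read_camera("wrist");t=robot.read_camera("top");cv2.imwrite("pics/t6.png",t)
im=w.copy()
bd=np.array([np.cos(bm.BA),np.sin(bm.BA),0]);bn=np.array([-bd[1],bd[0],0]);O=bm.B*[1,1,0]
def P(x,y,z):return tuple(np.round(proj("wrist",O+bd*x+bn*y+[0,0,z],s)).astype(int))
for x in(-.125,.125):
  for y in(-.032,.032):cv2.circle(im,P(x,y,.01),2,(0,0,255),-1)
for x in(-.055,.055):
  for k in np.linspace(0,6.28,24):cv2.circle(im,P(x,.009*np.cos(k),.1+.009*np.sin(k)),1,(255,0,0),-1)
for x in(-.085,.085):cv2.line(im,P(x,-.02,.122),P(x,.02,.122),(0,200,0),1)
cv2.imwrite("pics/w6.png",np.hstack([im[:300],cv2.resize(t[140:290,150:270],(240,300),interpolation=cv2.INTER_CUBIC)]))
E
```

```text
t 16.2 window [0.557  0.2102 0.1842] err along/across/z mm [-2.8308  0.9168 84.1849] lean along/across deg [0.0312 0.0219] yaw-beam -0.0003711498134180147 jaw 0.021792601691240532 F [ 0.5725  0.4913 -1.3034] q6 -1.8031684039332005
move units [ 0.3253 -0.0112  1.3657]
PW mm [10.6805  0.3504 24.9621]
```

View pics/w6.png

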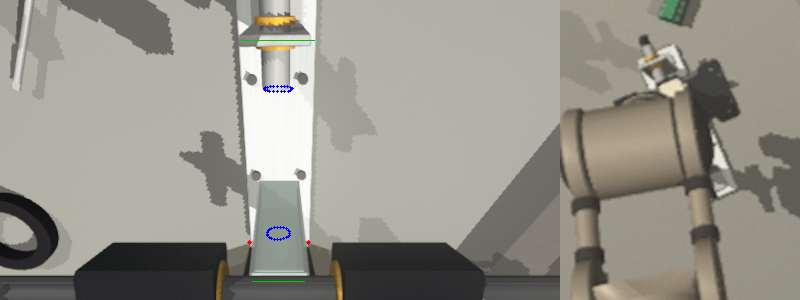

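The overlay matches the barrier. The near head ends at (277,91) against the model's (278,89), and the cell is hanging upright above the gap. I'll check the small lateral offset numerically.

```bash
python3 - <<'E'
from h import *
import bm
s=robot.observe();g=robot.read_camera("wrist").mean(2);
bd=np.array([np.cos(bm.BA),np.sin(bm.BA),0]);bn=np.array([-bd[1],bd[0],0]);O=bm.B*[1,1,0]
pj=lambda x,y,z:proj("wrist",O+bd*x+bn*y+[0,0,z],s)
for r in(62,70,78,84):print(r,g[r,252:304].astype(int))
print("col278",g[80:100,278].astype(int),"col270",g[80:100,270].astype(int))
print("model head sides",[pj(-x,y,.1) for x in(.06,.07) for y in(-.009,.009)],"bottom end",pj(-.055,0,.1),pj(-.055,0,.109),pj(-.055,0,.091))
for r in(110,140,165):print("rail",r,g[r,232:252].astype(int),g[r,304:322].astype(int))
print("model rail",[pj(x,y,.01) for x in(-.06,-.03,0) for y in(-.032,.032)])
E
```

```text
62 [247 248 247 245 245 245 247 248 248 234 146  87  97 112 122 131 161 177
 182 188 194 198 203 210 217 219 218 216 212 211 209 200 190 186 179 173
 167 156 152 217 231 230 230 231 233 234 234 231 231 231 230 231]
70 [248 249 248 246 245 245 247 248 249 248 183 106 119 127 143 157 170 178
 183 190 195 199 203 210 219 220 218 215 213 210 208 207 201 195 186 178
 170 156 152 217 231 230 231 231 224 230 234 232 221 215 228 233]
78 [117 117 117 114 115 151 236 248 249 249 206 125 119 131 144 159 169 179
 184 190 196 201 204 211 218 221 219 216 213 211 210 207 202 195 185 178
 170 157 152 217 232 231 231 201 154 140 125 112 111 110 112 112]
84 [136 142 164 192 223 230 237 236 236 247 220 136 120 133 144 159 170 181
 186 191 196 202 206 212 219 221 220 217 213 211 209 207 201 195 185 178
 170 156 157 235 246 246 238 233 235 236 235 233 233 215 187 174]
col278 [219 219 220 220 220 220 219 220 219 217 226 245 246 247 247 246 246 247
 247 246] col270 [185 186 186 185 186 186 187 186 187 186 211 244 249 249 249 249 250 250
 250 249]
model head sides [array([264.5687,  79.9022]), array([292.9842,  79.8951]), array([264.2526,  63.0782]), array([293.2774,  63.068 ])] bottom end [278.7807  88.0493] [278.7469  91.0684] [278.8124  85.2219]
rail 110 [176 176 176 176 177 136 111 111 111 110 111 167 226 245 246 246 247 247
 249 249] [250 249 248 249 249 248 248 249 246 223 177 161 161 161 162 160 160 161]
rail 140 [175 176 177 177 177 176 176 178 139 113 114 114 111 178 237 247 247 247
 247 248] [249 250 251 251 250 249 250 247 228 182 163 163 171 179 181 180 180 180]
rail 165 [110 111 110 111 112 113 112 111 113 113 112 114 114 113 118 201 245 248
 247 247] [249 250 251 250 250 249 248 244 201 163 160 161 170 179 179 180 180 180]
model rail [array([241.0961,  59.7824]), array([316.9712,  59.7541]), array([242.8214,  96.1188]), array([315.27  ,  96.1077]), array([244.3977, 129.3157]), array([313.7158, 129.3189])]
```

```bash
sed -i 's/^B=.*/B=np.array([.5604,.2096,.100]);BA=np.radians(23.4)/' bm.py; python3 - <<'E'
from h import *
import bm
s=robot.observe();g=robot.read_camera("wrist").mean(2)
R=Ro.from_euler("xyz",s["tool_rot"]).as_matrix();w=s["tool_pos"]+R@bm.PW;a=R@bm.AX;X=R0x=np.cross(R[:,1],a)
for n,h in(("bottom",-.025),("top",.055)):print(n,[proj("wrist",w+h*a+i*.015*X+j*.011*R[:,1],s).round(1) for i in(1,-1) for j in(1,-1)])
for r in(184,200,230,260,268):print(r,g[r,248:312].astype(int))
E
python3 bm.py
```

```text
bottom [array([297.5, 226.5]), array([260.3, 226.5]), array([299. , 180.4]), array([259.1, 180.3])]
top [array([305.8, 331.4]), array([251.4, 331.4]), array([308.8, 273.2]), array([248.6, 273.1])]
184 [152 169 170 168 168 168 170 169 171 170 164 154 143 142 148 149 150 154
 157 158 159 158 159 158 159 159 158 159 158 158 160 159 159 160 161 160
 160 160 160 160 160 160 161 160 160 159 160 162 168 154 151 216 244 248
 249 248 249 250 251 250 249 248 245 203]
200 [107 146 165 166 165 167 167 168 165 154 144 134 131 141 148 148 147 146
 148 146 148 148 147 148 149 148 148 147 147 148 148 149 148 148 148 149
 149 150 148 150 150 155 158 158 158 158 158 158 152 139 131 144 149 231
 247 248 249 250 250 249 248 247 243 198]
230 [108 108 105 183 237 222 164 142 130 124 133 137 139 140 140 141 144 143
 144 144 144 144 144 145 143 142 143 141 142 142 142 142 143 142 143 143
 143 142 142 145 144 145 144 144 144 143 144 141 141 140 139 139 130 126
 140 145 184 227 234 233 234 235 192 154]
260 [ 40  39  82 111 119 121 121 130 135 136 136 138 138 139 142 142 143 142
 141 141 142 141 142 142 142 143 142 143 142 142 143 145 145 145 145 143
 143 142 142 142 143 141 142 141 141 141 142 142 140 139 138 137 138 137
 133 126 123 121 118 104  67  41  43  54]
268 [ 37  82 110 118 121 121 125 133 136 136 139 138 138 140 142 142 143 141
 141 142 142 141 142 142 143 141 142 141 143 142 142 142 142 142 141 142
 143 142 142 142 142 143 142 143 142 143 142 141 141 138 137 137 136 136
 137 132 125 122 120 118  96  58  41  42]
t 16.4 window [0.5575 0.2096 0.1843] err along/across/z mm [-2.6217  1.119  84.2719] lean along/across deg [0.0178 0.0115] yaw-beam -0.09987855966053871 jaw 0.022006258231528825 F [-0.0516  0.3023 -1.0433] q6 -1.8028148940261035
move units [ 0.3293 -0.0147  1.3661]
PW mm [10.6805  0.3504 24.9621]
```

{"op": "carry_out", "data": {
  "series": [
    {"jaw": 10, "travel": [0.04, -0.02, 0.02], "twist": 0},
    {"jaw": 10, "travel": [0.08, 0, 0.35], "twist": 0},
    {"jaw": 10, "travel": [0.09, 0, 0.4], "twist": 0},
    {"jaw": 10, "travel": [0.08, 0, 0.4], "twist": 0},
    {"jaw": 10, "travel": [0.04, 0, 0.19], "twist": 0},
    {"jaw": 10, "travel": [0, 0, 0], "twist": 0}
  ]
}}

```text
time: 17.15
tool_pos: [0.5632, 0.2111, 0.1268]
tool_rot: [-3.139, 0.267, -2.734]
contact_force: [0.1, 0.4, -1.1]
opening: 0.0217
```

```bash
python3 bm.py;python3 - <<'E'
from h import *
s=robot.observe();w=robot.read_camera("wrist");a=robot.read_camera("scene");s2=robot.observe();print(s2["tool_pos"])
import bm
bm.rep()
cv2.imwrite("pics/a7.png",a)
cv2.imwrite("pics/v7.png",np.hstack([w[:300],cv2.resize(a[215:345,275:379],(240,300),interpolation=cv2.INTER_CUBIC)]))
E
```

```text
t 17.15 window [0.5596 0.2098 0.0999] err along/across/z mm [-0.6059  0.5286 -0.0813] lean along/across deg [ 0.0854 -0.01  ] yaw-beam -0.05123154680794073 jaw 0.021668372684321424 F [ 0.0774  0.4381 -1.0691] q6 -1.8236503894254723
move units [-0.0101 -0.0088  0.0014]
PW mm [10.6805  0.3504 24.9621]
[0.564  0.2113 0.1283]
t 17.25 window [0.5605 0.2101 0.1014] err along/across/z mm [0.3215 0.4413 1.3984] lean along/across deg [-0.0761  0.0252] yaw-beam -0.03016372421404867 jaw 0.02185555170892934 F [ 0.4332 -0.211  -0.1603] q6 -1.8236232499817715
move units [ 0.0114 -0.0073  0.0211]
```

View pics/v7.png

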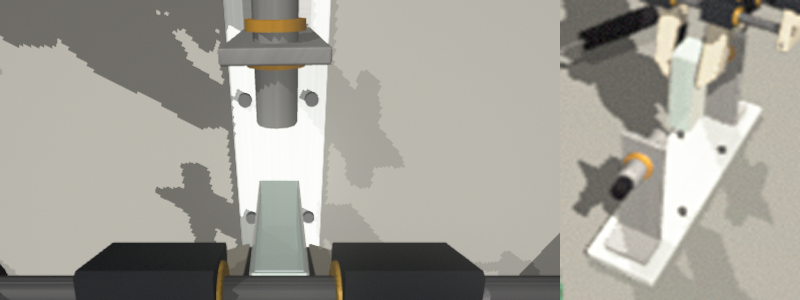

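In the beam: the near head (columns 256-298, ending at row 128) lines up with the cell (259-299) to within about 1 mm, and the scene inset shows the cell upright between the heads. A small nudge, then the hold.

{"op": "carry_out", "data": {
  "series": [
    {"jaw": 10, "travel": [0, -0.01, 0.01], "twist": 0},
    {"jaw": 10, "travel": [0, 0, 0], "twist": 0},
    {"jaw": 10, "travel": [0, 0, 0], "twist": 0},
    {"jaw": 10, "travel": [0, 0, 0], "twist": 0},
    {"jaw": 10, "travel": [0, 0, 0], "twist": 0},
    {"jaw": 10, "travel": [0, 0, 0], "twist": 0},
    {"jaw": 10, "travel": [0, 0, 0], "twist": 0},
    {"jaw": 10, "travel": [0, 0, 0], "twist": 0}
  ]
}}

```text
time: 18.25
tool_pos: [0.5638, 0.2108, 0.1269]
tool_rot: [-3.139, 0.268, -2.734]
contact_force: [0.5, -0.1, 0.0]
opening: 0.0219
```

```bash
python3 bm.py;python3 - <<'E'
from h import *
import bm
g=robot.read_camera("wrist").mean(2);s=robot.observe()
O=bm.B*[1,1,0];bd=np.array([np.cos(bm.BA),np.sin(bm.BA),0]);bn=np.array([-bd[1],bd[0],0])
pj=lambda x,y,z:proj("wrist",O+bd*x+bn*y+[0,0,z],s)
print("head",g[110,250:304].astype(int),"end col277",g[118:136,277].astype(int))
print("model",pj(-.06,-.009,.1),pj(-.06,.009,.1),"end top/mid",pj(-.055,0,.109),pj(-.055,0,.1))
R=Ro.from_euler("xyz",s["tool_rot"]).as_matrix()
r=bm.PW-Ro.from_euler("z",6,degrees=True).as_matrix()@bm.PW;print("comp per +6deg row, units",r/.06, "limit time",s["time"],s["qpos"])
E
```

```text
t 18.25 window [0.5603 0.2096 0.1   ] err along/across/z mm [-0.0801  0.0695 -0.0451] lean along/across deg [0.0034 0.0077] yaw-beam -0.026561876869180878 jaw 0.02188935930885076 F [ 0.5119 -0.1057  0.0015] q6 -1.8251473703037548
move units [-0.0015 -0.0012 -0.0004]
PW mm [10.6805  0.3504 24.9621]
head [240 246 249 250 251 251 245 174 111 122 125 126 129 133 135 138 139 139
 138 139 140 139 139 138 138 137 138 141 140 138 136 134 131 130 128 128
 127 125 122 119 117 114 110 108 104 101  99  93 158 240 250 250 251 251] end col277 [143 143 143 143 143 144 142 144 140 201 251 251 251 251 251 251 251 251]
model [258.0498 110.4801] [299.5738 110.5153] end top/mid [278.7607 128.0501] [278.8066 121.8882]
comp per +6deg row, units [ 0.0016 -0.0186  0.    ] limit time 18.3 [ 0.2033  0.4475  1.699   0.0764  0.7334 -1.8251]
```

Held upright with the window within 1 mm of the beam middle. A short further hold, then the half twist about the window: each row turns 6° with the shift that keeps the window in place.

{"op": "carry_out", "data": {
  "series": [
    {"jaw": 10, "travel": [0, 0, 0], "twist": 0},
    {"jaw": 10, "travel": [0, 0, 0], "twist": 0},
    {"jaw": 10, "travel": [0.001, -0.01, 0], "twist": 0.5},
    {"jaw": 10, "travel": [0.002, -0.019, 0], "twist": 1},
    {"jaw": 10, "travel": [0.002, -0.019, 0], "twist": 1},
    {"jaw": 10, "travel": [0.002, -0.019, 0], "twist": 1}
  ]
}}

```text
time: 19.05
tool_pos: [0.5645, 0.2069, 0.1266]
tool_rot: [3.045, 0.25, -3.116]
contact_force: [0.1, 0.1, -0.5]
opening: 0.0217
```

```bash
python3 bm.py
```

```text
t 19.05 window [0.5602 0.2095 0.1   ] err along/across/z mm [-0.1926 -0.0307 -0.0454] lean along/across deg [-1.0498 -5.4766] yaw-beam -21.942729996957212 jaw 0.021706383804487698 F [ 0.0887  0.0937 -0.4927] q6 -1.4651691559164313
move units [-0.0029  0.0017  0.0001]
PW mm [10.6805  0.3504 24.9621]
```

The window stays put (0.2 mm). Done so far: 3.5 units of 30. Continuing.

{"op": "carry_out", "data": {
  "series": [
    {"jaw": 10, "travel": [0.002, -0.019, 0], "twist": 1},
    {"jaw": 10, "travel": [0.002, -0.019, 0], "twist": 1},
    {"jaw": 10, "travel": [0.002, -0.019, 0], "twist": 1},
    {"jaw": 10, "travel": [0.002, -0.019, 0], "twist": 1},
    {"jaw": 10, "travel": [0.002, -0.019, 0], "twist": 1},
    {"jaw": 10, "travel": [0.002, -0.019, 0], "twist": 1},
    {"jaw": 10, "travel": [0.002, -0.019, 0], "twist": 1},
    {"jaw": 10, "travel": [0.002, -0.019, 0], "twist": 1}
  ]
}}

```text
time: 20.05
tool_pos: [0.561, 0.1988, 0.1249]
tool_rot: [2.891, 0.097, 2.329]
contact_force: [0.5, -0.2, -0.7]
opening: 0.0217
```

{"op": "carry_out", "data": {
  "series": [
    {"jaw": 10, "travel": [0.002, -0.019, 0], "twist": 1},
    {"jaw": 10, "travel": [0.002, -0.019, 0], "twist": 1},
    {"jaw": 10, "travel": [0.002, -0.019, 0], "twist": 1},
    {"jaw": 10, "travel": [0.002, -0.019, 0], "twist": 1},
    {"jaw": 10, "travel": [0.002, -0.019, 0], "twist": 1},
    {"jaw": 10, "travel": [0.002, -0.019, 0], "twist": 1},
    {"jaw": 10, "travel": [0.002, -0.019, 0], "twist": 1},
    {"jaw": 10, "travel": [0.002, -0.019, 0], "twist": 1}
  ]
}}

```text
time: 21.05
tool_pos: [0.5528, 0.1963, 0.1226]
tool_rot: [2.901, -0.119, 1.518]
contact_force: [0.4, -0.3, -0.7]
opening: 0.0218
```

{"op": "carry_out", "data": {
  "series": [
    {"jaw": 10, "travel": [0.002, -0.019, 0], "twist": 1},
    {"jaw": 10, "travel": [0.002, -0.019, 0], "twist": 1},
    {"jaw": 10, "travel": [0.002, -0.019, 0], "twist": 1},
    {"jaw": 10, "travel": [0.002, -0.019, 0], "twist": 1},
    {"jaw": 10, "travel": [0.002, -0.019, 0], "twist": 1},
    {"jaw": 10, "travel": [0.002, -0.019, 0], "twist": 1},
    {"jaw": 10, "travel": [0.002, -0.019, 0], "twist": 1}
  ]
}}

```text
time: 21.92
tool_pos: [0.546, 0.2001, 0.1213]
tool_rot: [3.042, -0.249, 0.783]
contact_force: [-0.0, 0.2, -0.6]
opening: 0.0219
```

```bash
python3 bm.py
```

```text
t 21.925 window [0.5596 0.2097 0.0999] err along/across/z mm [-0.6729  0.3983 -0.148 ] lean along/across deg [-29.7987  -5.8681] yaw-beam 21.47011453393131 jaw 0.021945834042875065 F [-0.0187  0.2007 -0.628 ] q6 0.9310314846317117
move units [0.0084 0.0103 0.0006]
PW mm [10.6805  0.3504 24.9621]
```

{"op": "carry_out", "data": {
  "series": [
    {"jaw": 10, "travel": [0.005, -0.015, 0], "twist": 1},
    {"jaw": 10, "travel": [0.005, -0.015, 0], "twist": 1},
    {"jaw": 10, "travel": [0.002, -0.019, 0], "twist": 1},
    {"jaw": 10, "travel": [0.001, -0.01, 0], "twist": 0.5},
    {"jaw": 10, "travel": [0, 0, 0], "twist": 0}
  ]
}}

```text
time: 22.55
tool_pos: [0.5445, 0.2034, 0.1212]
tool_rot: [3.139, -0.268, 0.409]
contact_force: [0.3, 0.4, -0.5]
opening: 0.022
```

```bash
python3 bm.py; python3 - <<'E'
from h import *
a=robot.read_camera("scene");w=robot.read_camera("wrist")
cv2.imwrite("pics/v8.png",np.hstack([w[:300],cv2.resize(a[215:345,275:379],(240,300),interpolation=cv2.INTER_CUBIC)]))
E
```

```text
t 22.55 window [0.5602 0.2098 0.1   ] err along/across/z mm [-0.1104  0.2317 -0.0084] lean along/across deg [-30.7092   0.3454] yaw-beam 0.009867109817960795 jaw 0.021999938501324343 F [ 0.3161  0.3537 -0.4911] q6 1.3025788900038997
move units [0.0018 0.0039 0.0004]
PW mm [10.6805  0.3504 24.9621]
```

View pics/v8.png

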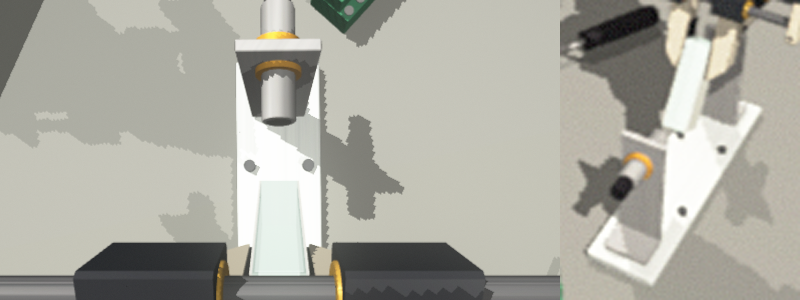

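The cell leans 30.7° along the beam, with its window on the beam to 0.3 mm by the arm's readings. The scene inset shows the cell leaned, clear of both heads. Holding.

{"op": "carry_out", "data": {
  "series": [
    {"jaw": 10, "travel": [0, 0, 0], "twist": 0},
    {"jaw": 10, "travel": [0, 0, 0], "twist": 0},
    {"jaw": 10, "travel": [0, 0, 0], "twist": 0},
    {"jaw": 10, "travel": [0, 0, 0], "twist": 0},
    {"jaw": 10, "travel": [0, 0, 0], "twist": 0},
    {"jaw": 10, "travel": [0, 0, 0], "twist": 0},
    {"jaw": 10, "travel": [0, 0, 0], "twist": 0},
    {"jaw": 10, "travel": [0, 0, 0], "twist": 0}
  ]
}}

```text
time: 23.65
tool_pos: [0.5445, 0.2034, 0.1212]
tool_rot: [3.139, -0.268, 0.408]
contact_force: [0.1, 0.9, 0.4]
opening: 0.0217
```

{"op": "carry_out", "data": {
  "series": [
    {"jaw": 10, "travel": [0, 0, 0], "twist": 0},
    {"jaw": 10, "travel": [0, 0.01, 0], "twist": -0.5},
    {"jaw": 10, "travel": [0, 0.019, 0], "twist": -1},
    {"jaw": 10, "travel": [0, 0.019, 0], "twist": -1},
    {"jaw": 10, "travel": [0, 0.019, 0], "twist": -1},
    {"jaw": 10, "travel": [0, 0.019, 0], "twist": -1},
    {"jaw": 10, "travel": [0, 0.019, 0], "twist": -1},
    {"jaw": 10, "travel": [0, 0.019, 0], "twist": -1}
  ]
}}

```text
time: 24.65
tool_pos: [0.5492, 0.1978, 0.1218]
tool_rot: [2.968, -0.205, 1.11]
contact_force: [0.0, 0.5, -0.7]
opening: 0.022
```

{"op": "carry_out", "data": {
  "series": [
    {"jaw": 10, "travel": [0, 0.019, 0], "twist": -1},
    {"jaw": 10, "travel": [0, 0.019, 0], "twist": -1},
    {"jaw": 10, "travel": [0, 0.019, 0], "twist": -1},
    {"jaw": 10, "travel": [0, 0.019, 0], "twist": -1},
    {"jaw": 10, "travel": [0, 0.019, 0], "twist": -1},
    {"jaw": 10, "travel": [0, 0.019, 0], "twist": -1},
    {"jaw": 10, "travel": [0, 0.019, 0], "twist": -1},
    {"jaw": 10, "travel": [0, 0.019, 0], "twist": -1}
  ]
}}

```text
time: 25.65
tool_pos: [0.5577, 0.1966, 0.1238]
tool_rot: [2.874, -0.01, 1.931]
contact_force: [0.1, 0.3, -1.4]
opening: 0.0218
```

{"op": "carry_out", "data": {
  "series": [
    {"jaw": 10, "travel": [0, 0.019, 0], "twist": -1},
    {"jaw": 10, "travel": [0, 0.019, 0], "twist": -1},
    {"jaw": 10, "travel": [0, 0.019, 0], "twist": -1},
    {"jaw": 10, "travel": [0, 0.019, 0], "twist": -1},
    {"jaw": 10, "travel": [0, 0.019, 0], "twist": -1},
    {"jaw": 10, "travel": [0, 0.019, 0], "twist": -1},
    {"jaw": 10, "travel": [0, 0.019, 0], "twist": -1},
    {"jaw": 10, "travel": [0, 0.019, 0], "twist": -1}
  ]
}}

```text
time: 26.65
tool_pos: [0.5641, 0.2024, 0.126]
tool_rot: [2.952, 0.191, 2.749]
contact_force: [-0.1, -0.3, -0.5]
opening: 0.0217
```

```bash
python3 bm.py
```

```text
t 26.65 window [0.5606 0.2093 0.1   ] err along/across/z mm [ 0.0875 -0.36    0.0067] lean along/across deg [ -4.4398 -10.733 ] yaw-beam -45.89107835455681 jaw 0.021706045825060364 F [-0.1289 -0.2765 -0.4772] q6 -1.0641693381079498
move units [ 0.0052  0.0032 -0.0003]
PW mm [10.6805  0.3504 24.9621]
```

Done so far: 22.5 units of 30. 7.5 left, then the final hold.

{"op": "carry_out", "data": {
  "series": [
    {"jaw": 10, "travel": [0, 0.019, 0], "twist": -1},
    {"jaw": 10, "travel": [0, 0.019, 0], "twist": -1},
    {"jaw": 10, "travel": [0, 0.019, 0], "twist": -1},
    {"jaw": 10, "travel": [0, 0.019, 0], "twist": -1},
    {"jaw": 10, "travel": [0, 0.019, 0], "twist": -1},
    {"jaw": 10, "travel": [0, 0.019, 0], "twist": -1},
    {"jaw": 10, "travel": [0, 0.019, 0], "twist": -1},
    {"jaw": 10, "travel": [0, 0.01, 0], "twist": -0.5}
  ]
}}

```text
time: 27.65
tool_pos: [0.5643, 0.2107, 0.127]
tool_rot: [-3.138, 0.268, -2.731]
contact_force: [0.8, -0.0, -0.9]
opening: 0.0219
```

{"op": "carry_out", "data": {
  "series": [
    {"jaw": 10, "travel": [0, 0, 0], "twist": 0},
    {"jaw": 10, "travel": [0, 0, 0], "twist": 0}
  ]
}}

```text
time: 27.9
tool_pos: [0.5643, 0.2107, 0.127]
tool_rot: [-3.139, 0.268, -2.735]
contact_force: [-0.7, 0.4, -0.7]
opening: 0.0216
```

```bash
python3 bm.py; python3 - <<'E'
from h import *
import bm
s=robot.observe();g=robot.read_camera("wrist").mean(2)
print("head",g[110,250:304].astype(int),"end",g[118:136,277].astype(int))
for r in(184,200,268):print("cell",r,g[r,246:264].astype(int),g[r,294:312].astype(int))
print("cell end col",g[172:190,278].astype(int))
a=robot.read_camera("scene");cv2.imwrite("pics/a9.png",a)
d=cv2.absdiff(a,cv2.imread("pics/a7.png"))[215:345,275:379].max(2);print("scene diff to first upright: pixels>40",(d>40).sum(),d.mean())
E
```

```text
t 27.9 window [0.5608 0.2095 0.1001] err along/across/z mm [ 0.2871 -0.2652  0.0853] lean along/across deg [-0.0007 -0.0071] yaw-beam -0.08910553638565943 jaw 0.02159020673554809 F [-0.6523  0.4047 -0.6846] q6 -1.8246441618564413
move units [0.005  0.0044 0.0001]
PW mm [10.6805  0.3504 24.9621]
head [246 247 249 249 250 251 251 226 141 116 124 126 126 130 133 138 137 138
 138 140 140 139 139 139 137 137 138 139 140 140 138 137 134 131 130 127
 126 124 124 122 117 116 113 109 106 103 101  96  93 233 249 249 250 251] end [141 142 141 141 141 141 142 139 186 246 251 251 251 251 251 251 251 251]
cell 184 [251 251 251 251 251 251 252 251 251 251 251 251 235 182 155 171 172 169] [173 172 178 165 162 225 248 251 252 252 251 251 250 251 251 251 252 252]
cell 200 [249 250 251 251 251 250 251 251 251 251 243 196 155 143 140 155 164 165] [168 169 164 151 142 154 161 240 251 251 250 250 251 251 251 251 252 251]
cell 268 [ 39  39  38  85 116 122 126 127 132 139 142 142 145 145 146 147 148 149] [147 149 148 146 142 144 142 143 143 139 131 129 126 123 100  63  48  48]
cell end col [252 252 252 252 252 252 252 248 223 171 170 170 170 171 170 169 170 170]
scene diff to first upright: pixels>40 38 4.6541420118343195
```

Upright again. The cell sits at the same pixels as before (259-299, end row 181), so it has not slipped. I'll hold about a second and hand in.

{"op": "carry_out", "data": {
  "series": [
    {"jaw": 10, "travel": [0, 0, 0], "twist": 0},
    {"jaw": 10, "travel": [0, 0, 0], "twist": 0},
    {"jaw": 10, "travel": [0, 0, 0], "twist": 0},
    {"jaw": 10, "travel": [0, 0, 0], "twist": 0},
    {"jaw": 10, "travel": [0, 0, 0], "twist": 0},
    {"jaw": 10, "travel": [0, 0, 0], "twist": 0},
    {"jaw": 10, "travel": [0, 0, 0], "twist": 0},
    {"jaw": 10, "travel": [0, 0, 0], "twist": 0}
  ]
}}

```text
time: 29.0
tool_pos: [0.5643, 0.2107, 0.127]
tool_rot: [-3.139, 0.268, -2.734]
contact_force: [-0.4, -0.5, -1.6]
opening: 0.0223
```

```bash
python3 bm.py; python3 -c "
from cell import robot
print(robot.hand_in())"
```

```text
t 29.0 window [0.5608 0.2095 0.1001] err along/across/z mm [ 0.2896 -0.2398  0.0712] lean along/across deg [0.0012 0.0075] yaw-beam -0.02546947086150908 jaw 0.02231280708937333 F [-0.3849 -0.5197 -1.5748] q6 -1.8256716597948142
move units [ 0.005   0.004  -0.0001]
PW mm [10.6805  0.3504 24.9621]
the job is handed in; nothing more can be done
None
```

The job is done and handed in at 29.0 s of the 48 s. The cell is still held upright in the beam, and `hand_in()` gave no verdict.

**What I did**
- I took the cell from the middle pocket by its frosted faces and stood it briefly on free table. There I regripped it, still by the frosted faces, with the tool tilted 15.4°.
- The moves only turn about the tool's own axis, so I made that tilt by pushing past the arm's reach limit with an empty gripper.
- In the beam I held the cell upright for about 1 s. A half twist about the window then leaned it 30.7° along the beam for about 1.3 s, and twisting back brought it upright for a final hold of over 1 s.

**Last checks**
- **Position:** by the arm's readings the window is within 0.4 mm of my estimate of the beam middle. That estimate is good to about 1–2 mm, and the wrist camera put the head and cell centres about 0.4–0.6 mm apart sideways.
- **Upright and square:** the readings gave less than 0.1° of lean, and the clear faces are square to the beam within 0.1° by my estimate of its direction. These assume the cell has not moved in the jaws since the regrip. The camera showed it at the same pixels before and after the lean, so I saw no slip.
- **Contact:** the force stayed below 2 N throughout the work in the barrier.

**Not certain**
- At the reach limit joint 3 read 0.036–0.039 rad, against a listed lower limit of 0.04. That may be rounding or reading noise, but I could not rule out that it counts as passing the range.
- I did not take a final overall picture to check the other objects. I touched none of them knowingly and saw no unexpected force.

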